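Build the filings sieve on the bench shaker

TASK

Build up the filings sieve on the shaker: lock the blue fine section onto the receiver pan and the yellow coarse section on top of the blue one, open sides up, each pushed down flush and turned clockwise a quarter-turn to its stop so that the red stripes of all three line up. Leave the hammer, the jar and the pot of files where they are.

Things in the scene. Friction and masses are not known exactly. Their poses are not given: they have to be found in the camera images.
- shaker: Green bench shaker, fixed: housing 170 x 170 mm, 60 mm high, above it a plate 134 x 134 mm on springs, top at 84 mm (corner nuts to 89 mm). The eight-sided aluminium receiver pan is clamped on the plate's centre. Origin: centre of the underside on the bench; x points away from the control panel.
- receiver_mouth (a point): Centre of the pan's open top rim, 130 mm above the bench, z up. Pan 66 mm across flats. Its top is a bayonet socket: a lip 4.5 mm thick round a 49 mm opening, with two notches 20 mm wide at +y and -y. Red stripes at +x and -x mark the locked position. Play: 1.7 mm sideways, 5 degrees in yaw. Lugs go down the notches, then turn clockwise (from above) under the lip, 90 degrees to a stop.
- fine_mid (a point): Blue fine sieve section, loose, about 160 g, starts lying on a flat. Point on its axis, at the middle of its eight-sided frame (54 mm high, 66 mm across flats, 71 mm over corners, 3 mm walls, open at the top): 27 mm below the top rim, 39 mm above the foot. z: along the axis to the open top. Flats face +-x, +-y and the diagonals. Seated, it is 27 mm above the rim below, frame flush on that rim.
- fine_foot (a point): Centre of the blue section's foot, the end of a round spigot 45.6 mm wide, 12 mm long, under the frame. Two lugs stick out of it at +x and -x, to 27.5 mm from the axis (15 mm wide, 4.5 mm thick, 1 mm above the foot). Red stripes on flats and rim at +x and -x show them. It enters with x square to the x of the part below, sinks 12 mm, turns clockwise 90 degrees until the stripes line up.
- fine_mouth (a point): Centre of the blue section's open top rim, 66 mm from the foot. A bayonet socket exactly like the receiver pan's, notches at +y and -y, red stripes at +x and -x; the yellow section locks here.
- coarse_mid (a point): Yellow coarse sieve section (wide mesh), loose, about 160 g, starts standing on its spigot. Same shape, sizes, lugs, stripes and axes as the blue one: this point is on its axis, 27 mm below the top rim, 39 mm above the foot. Locked on the blue section, it is 54 mm above fine_mid and the stripes of both line up.
- jar_mid (a point): Bystander: amber glass jar with a steel lid, 60 mm in diameter, 95 mm high, standing; this point is in its middle, half-way up. Leave it alone.
- filepot_mid (a point): Bystander: copper pot 72 mm in diameter, 100 mm high, with files whose handles stick out to 185 mm above the bench; this point is on its axis, 50 mm up. Leave it alone.
- hammer_mid (a point): Bystander: planishing hammer lying on the bench, 30 mm high. The handle (23 mm thick) runs along y of this frame from -130 mm to the head at +82 mm; the head is 92 mm long along x. Leave it alone.

How it is judged:
At the end, for the whole second after the job is handed in: The blue section sits upright and flush on the receiver pan (within 4 mm of its axis, height within 2.5 mm) and the yellow one likewise on the blue one, both turned home so that the red stripes of pan, blue and yellow line up within 0.2 rad, with nothing holding them (horizontal distance between fine_mid and receiver_mouth below 0.004 m and z of fine_mid in the frame of receiver_mouth between 0.0245 and 0.0295 m and angle between the x axis of fine_mid and the x axis of receiver_mouth, either way round below 0.2 rad and angle between each of fine_mid, coarse_mid's own z axis and vertical below 0.06 rad and horizontal distance between coarse_mid and fine_mid below 0.004 m and z of coarse_mid in the frame of fine_mid between 0.0515 and 0.0565 m and angle between the x axis of coarse_mid and the x axis of fine_mid, either way round below 0.2 rad); the robot touches nothing.
It fails at once if the hammer, the jar or the pot of files is shifted by more than 20 mm or tipped (distance of any of hammer_mid, jar_mid, filepot_mid from where it was at the start of the episode above 0.02 m or angle between any of jar_mid, filepot_mid's own z axis and vertical above 0.3 rad).
It also fails if it takes over 72 s, if anything falls off the work surface, if the arm or the gripper's body presses on something with over 40 N, if the wrist force passes 120 N, or if a joint passes its speed limit or range.

ROBOT

A 6-joint arm with a two-finger parallel gripper is mounted at the origin on the work surface. World frame = base frame: x ahead of the robot, y to its left, z up, the work surface at z = 0. Lengths are in m, angles in rad, forces in N, time in s.
With the tool pointing down it reaches from about 0.35 to 0.875 m from the base axis. Payload 4.2 kg.
Tool frame: the origin (TCP) lies midway between the tips of the shut fingers; the grasp point (between the pads) lies ctrl.grasp_offset behind it (ctrl.grasp_offset is the distance from the TCP to the grasp point, in m); z points along the fingers, y is the direction in which the jaws open and shut (so a half turn about z gives the same grasp; the last joint's range is limited). The gripper opens to 85 mm and grips with 20 to 120 N. Pads are 22 mm wide; open, the fingers measure 114 mm over their backs; the gripper's body (76 mm by 85 mm) begins 54 mm behind the grasp point. The pads swing forward as they close: fully open they stand 13 mm farther back than shut.
Start: joints at [1.397, 0.385, 0.008, 0, -1.194, -0.259], TCP at [0.262, 0.567, 0.231] pointing down, gripper open.
Joint ranges: [-3.14, 3.14], [-1.21, 2.06], [-1.07, 1.41], [-3.16, 2.05], [-2.99, -0.16], [-3.1, 3.1]. Speed limits (rad/s): [2.79, 2.79, 3.14, 3.14, 3.14, 3.14].

INTERFACE

Orientations are given as a unit quaternion [x, y, z, w].
In Python, from rig import ctrl, claw, kinematics, read_camera, job, read_time, read_q, read_joint_velocities, read_joint_efforts, read_position, read_tool_rot, read_contact_force, read_moment, read_grip_width gives the robot as it stands. The module is installed in compiled form; this text tells all that it offers. Calls block until the motion is done:
- ctrl.move_to(position, orientation): joint-space move of the TCP to a pose.
- ctrl.move_straight(position, vel=0.15, frame=None): straight line of the TCP; frame=None keeps the orientation; vel is the mean speed in m/s.
- ctrl.movej(angles): joint-space move.
- claw.gripper_to(opening, effort=None): finger opening in m; effort is the grip in N (None keeps the last); returns when the fingers have stopped.
- ctrl.hold(seconds).
- kinematics.solve_ik(position, orientation): joint angles nearest the present ones, or None.
- read_camera(name): name is "scene" or "top"; returns a dict with "color" (420x560x3 uint8, blue, green, red), "camera_matrix" (3x3 intrinsics, pixels), "eye" and "attitude" of the camera in the world. Camera axes: x right, y down, z forward; pixel columns grow to the right and rows downward; lengths in m; the calibration is good to about 2 mm. A picture is of the moment at which its call begins. There is no depth.
A pose or a line that the arm cannot do raises ctrl.PlanningError and nothing moves.
- job.sign_off(): hands the job in, once; it reports no verdict.
Readings, each from a call of its own:
- read_time(): time.
- read_q(): joint angles.
- read_joint_velocities(): joint speeds.
- read_joint_efforts(): joint torques, N m.
- read_position(): TCP position.
- read_tool_rot(): TCP orientation.
- read_contact_force(): force on the tool from outside, world axes, zero at the start.
- read_moment(): the same for the moment, N m.
- read_grip_width(): finger opening in m.
Only numpy, scipy, OpenCV 4.12 (cv2) and the standard library are available. Lean on these libraries where they do the work, as an engineer would, in place of code of your own. Each camera call takes 0.05 s, during which the arm holds its last target.

## Working session

There is one attempt and no reset: what is moved stays moved. The work goes in short steps, each a Python script; the robot and the scene stay as the last script left them, time stands still between calls to the robot, and variables do not carry over. Pictures are saved under pics/ and viewed, and the job is handed in when it is done.

```bash
mkdir -p pics; ls; python3 - <<'E'
from rig import *
import cv2
for n in ("scene","top"):
    c=read_camera(n); cv2.imwrite(f"pics/{n}0.png",c["color"]); print(n,c["camera_matrix"],c["eye"],c["attitude"])
print(read_time(),ctrl.grasp_offset,read_tool_rot(),read_position(),read_grip_width())
E
```

```text
pics
scene [[538.30456409   0.         279.18624278]
 [  0.         538.30456409 220.82636014]
 [  0.           0.           1.        ]] [ 1.4859925  -0.37292963  1.05426228] [ 0.75755388  0.51502686 -0.23165745 -0.32740538]
top [[462.55245545   0.         282.47753742]
 [  0.         462.55245545 214.81742835]
 [  0.           0.           1.        ]] [ 0.39681112 -0.01689053  1.18041288] [-0.6999569   0.71198561 -0.04543545  0.03274838]
0.1 0.0187 [ 9.76667375e-01 -2.14755473e-01 -1.51990429e-04  9.50265622e-04] [0.2618758  0.56692849 0.23034927] 0.08546702545924013
```

View pics/scene0.png

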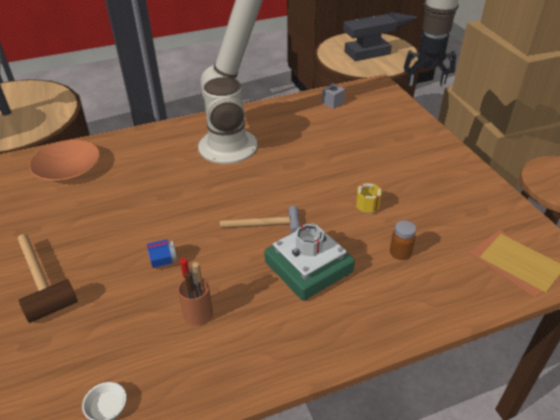

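View pics/top0.png

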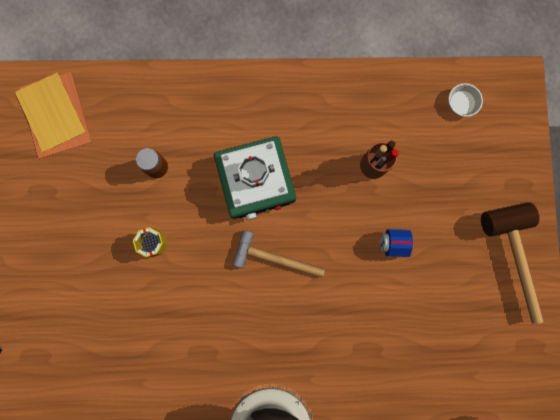

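Top view: shaker at (255,175), blue section lying at (397,243), yellow standing at (149,242), jar (150,162), pot (382,160), hammer between. Next I'll enlarge these.

```bash
python3 - <<'E'
import cv2,numpy as np
t=cv2.imread("pics/top0.png");s=cv2.imread("pics/scene0.png")
def cr(im,u,v,h,k): return cv2.resize(im[v-h:v+h,u-h:u+h],None,fx=k,fy=k,interpolation=cv2.INTER_CUBIC)
a=[cr(t,255,175,35,5.5),cr(t,397,243,35,5.5)]
b=[cr(t,149,242,35,5.5),cr(s,163,252,35,5.5)]
a=[cv2.resize(x,(390,298)) if 0 else cv2.resize(x,(380,380)) for x in a]
cv2.imwrite("pics/c1.png",np.hstack(a));
b=[cv2.resize(x,(380,380)) for x in b];cv2.imwrite("pics/c2.png",np.hstack(b))
E
```

```text
(no output)
```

View pics/c1.png

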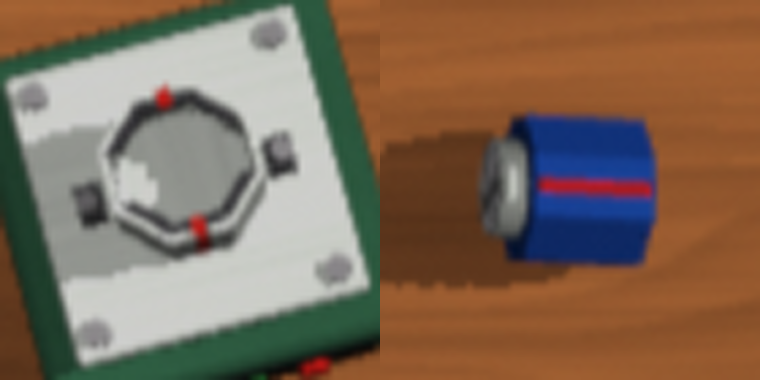

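View pics/c2.png

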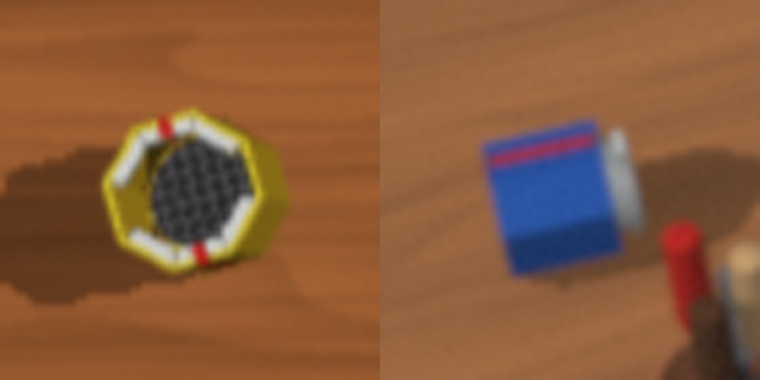

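```bash
cat > h.py <<'E'
import numpy as np,cv2
from scipy.spatial.transform import Rotation as R
from scipy.optimize import minimize
def cam(c): return (np.array(c["camera_matrix"]),np.array(c["eye"]),R.from_quat(c["attitude"]).as_matrix())
def proj(cm,P):
    K,e,A=cm; p=(np.atleast_2d(P)-e)@A; p=p@K.T; return p[:,:2]/p[:,2:]
def ray(cm,uv,z):
    K,e,A=cm; d=A@np.linalg.solve(K,np.array([uv[0],uv[1],1.])); return e+d*(z-e[2])/d[2]
oc=np.array([[np.cos(a),np.sin(a)] for a in np.radians(22.5+45*np.arange(8))])*0.033/np.cos(np.pi/8)
def prism(z0,z1): return np.array([[x,y,z] for z in (z0,z1) for x,y in oc])
def pose_up(x,y,yaw,zmid): return R.from_euler('z',yaw).as_matrix(),np.array([x,y,zmid])
def pose_ly(x,y,yaw,z=.033):
    # own z along horizontal dir yaw, own x up
    zz=np.array([np.cos(yaw),np.sin(yaw),0]);xx=np.array([0,0,1.]);return np.c_[xx,np.cross(zz,xx),zz],np.array([x,y,z])
def hullmask(cm,pts,S=4,shape=(420,560)):
    p=proj(cm,pts); m=np.zeros((shape[0],shape[1]),np.uint8)
    h=cv2.convexHull(p.astype(np.float32))
    big=np.zeros((shape[0]*S,shape[1]*S),np.uint8)
    cv2.fillPoly(big,[np.round((h+.5)*S*16-8).astype(np.int32)],255,shift=4)
    return cv2.resize(big,(shape[1],shape[0]),interpolation=cv2.INTER_AREA)/255.
E
cat > m1.py <<'E'
from h import *
from rig import *
C={n:read_camera(n) for n in("top","scene")}
cms={n:cam(C[n]) for n in C}
def blob(im,col,c,r=40):
    hsv=cv2.cvtColor(im,cv2.COLOR_BGR2HSV);H,S,V=cv2.split(hsv)
    if col=='b': m=(H>105)&(H<130)&(S>120)
    else: m=(H>22)&(H<35)&(S>120)
    w=np.zeros(m.shape,bool);w[c[1]-r:c[1]+r,c[0]-r:c[0]+r]=1
    m=(m&w).astype(np.uint8)
    n,l,st,_=cv2.connectedComponentsWithStats(m); k=1+np.argmax(st[1:,4]); 
    cs,_=cv2.findContours((l==k).astype(np.uint8),cv2.RETR_EXTERNAL,cv2.CHAIN_APPROX_NONE)
    o=np.zeros(m.shape,np.uint8);cv2.fillPoly(o,[cv2.convexHull(cs[0])],1);return o.astype(float)
for col,cc,f,x0 in (('b',{"top":(397,243),"scene":(160,252)},pose_ly,None),('y',{"top":(149,242),"scene":(369,199)},lambda x,y,a:pose_up(x,y,a,.039),None)):
    ms={n:blob(C[n]["color"],col,cc[n]) for n in C}
    for use in (("top",),("scene",),("top","scene")):
        def cost(p):
            Rm,t=f(p[0],p[1],p[2]); P=prism(-.027,.027)@Rm.T+t
            return sum(np.abs(hullmask(cms[n],P)-ms[n]).sum() for n in use)
        p0=ray(cms["top"],cc["top"],.04); best=None
        for a in ([-1.57,-1.7,-1.4] if col=='b' else np.radians([0,12,24,36])):
            r=minimize(cost,[p0[0],p0[1],a],method='Nelder-Mead',options=dict(initial_simplex=[[p0[0],p0[1],a],[p0[0]+.01,p0[1],a],[p0[0],p0[1]+.01,a],[p0[0],p0[1],a+.15]],xatol=1e-5,fatol=.01))
            if best is None or r.fun<best.fun: best=r
        print(col,use,best.x,np.degrees(best.x[2]),best.fun,[ms[n].sum() for n in use])
t=C["top"]["color"];s=C["scene"]["color"]
def cr(im,u,v,h): return cv2.resize(im[v-h:v+h,u-h:u+h],(400,400),interpolation=cv2.INTER_CUBIC)
cv2.imwrite("pics/c3.png",np.hstack([cr(t,254,172,25),cr(s,310,242,25)]))
cv2.imwrite("pics/c4.png",np.hstack([cr(t,149,242,20),cr(s,369,199,20)]))
E
python3 m1.py
```

```text
b ('top',) [ 0.45067324 -0.32495027 -1.61132335] -92.32202714343524 97.05882352941177 [np.float64(651.0)]
b ('scene',) [ 0.44824155 -0.32289862 -1.60585278] -92.00858654433348 135.95294117647057 [np.float64(414.0)]
b ('top', 'scene') [ 0.45061286 -0.32410992 -1.60121755] -91.74300778111783 233.23137254901957 [np.float64(651.0), np.float64(414.0)]
y ('top',) [0.46593031 0.27828576 0.48924577] 28.031717991995862 414.58039215686273 [np.float64(359.0)]
y ('scene',) [0.45736555 0.28789492 0.20657388] 11.835811197563626 182.9019607843137 [np.float64(431.0)]
y ('top', 'scene') [0.46270938 0.28676104 0.20943671] 11.999839669959 615.913725490196 [np.float64(359.0), np.float64(431.0)]
```

View pics/c3.png

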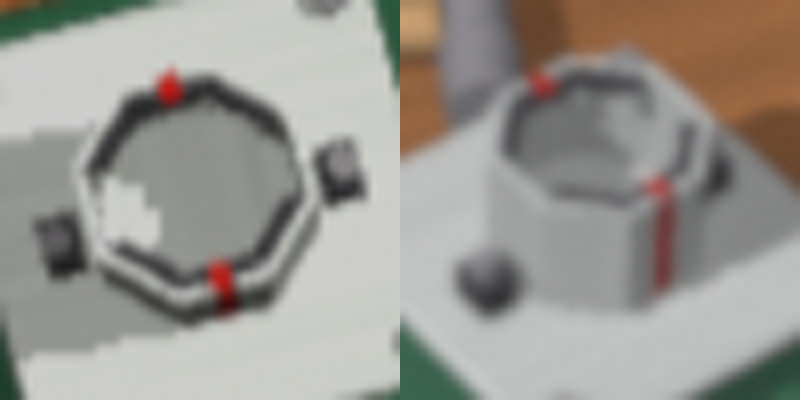

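View pics/c4.png

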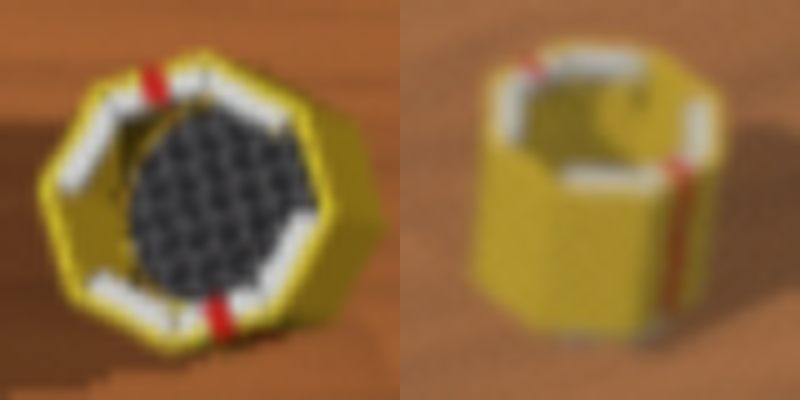

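```bash
cat > m2.py <<'E'
from h import *
from rig import *
C={n:read_camera(n) for n in("top","scene")}
cms={n:cam(C[n]) for n in C}
D={"pan":(.13,{"top":(8,229,147,(170,88),(220,275)),"scene":(8,285,217,(142,85),(256,187))}),
"yel":(.066,{"top":(10,129,222,(156,83),(218,310)),"scene":(10,349,179,(135,68),(280,170))})}
for k,(z,d) in D.items():
    for n,(s,u,v,a,b) in d.items():
        f=lambda q:ray(cms[n],(u+(q[0]+.5)/s-.5,v+(q[1]+.5)/s-.5),z)
        A,B=f(a),f(b); print(k,n,((A+B)/2).round(4),"len",np.linalg.norm(A-B).round(4),"yaw",np.degrees(np.arctan2(*(A-B)[1::-1])).round(2))
E
python3 m2.py
```

```text
pan top [0.6203 0.0295 0.13  ] len 0.0568 yaw 14.07
pan scene [0.619  0.0301 0.13  ] len 0.0565 yaw -165.18
yel top [0.4621 0.2873 0.066 ] len 0.0569 yaw 15.89
yel scene [0.4604 0.2886 0.066 ] len 0.0588 yaw -163.65
```

```bash
cat > ov.py <<'E'
from h import *
def wire(img,cm,P,col,u,v,h,S=400):
    k=S/(2*h); q=(proj(cm,P)+.5-[u-h,v-h])*k-.5
    q=np.round(q).astype(int)
    for i in range(8):
        j=(i+1)%8
        for a,b in((i,j),(8+i,8+j),(i,8+i)): cv2.line(img,tuple(map(int,q[a])),tuple(map(int,q[b])),col,1,cv2.LINE_AA)
def crop(im,u,v,h,S=400): return cv2.resize(im[v-h:v+h,u-h:u+h],(S,S),interpolation=cv2.INTER_CUBIC)
E
cat > o1.py <<'E'
from ov import *
from rig import *
C={n:read_camera(n) for n in("top","scene")}
cms={n:cam(C[n]) for n in C}
F={"pan":(pose_up(.620,.030,np.radians(14.5),.13),-.046,0,{"top":(254,172),"scene":(310,242)}),
"yel":(pose_up(.4615,.288,np.radians(16),.039),-.027,.027,{"top":(149,242),"scene":(369,199)}),
"blue":(pose_ly(.4505,-.3245,np.radians(-92)),-.027,.027,{"top":(397,243),"scene":(160,252)})}
for k,((Rm,t),a,b,d) in F.items():
    ims=[]
    for n in("top","scene"):
        u,v=d[n];im=crop(C[n]["color"],u,v,25);wire(im,cms[n],prism(a,b)@Rm.T+t,(0,255,0),u,v,25);ims.append(im)
    cv2.imwrite(f"pics/o_{k}.png",np.hstack(ims))
E
python3 o1.py
```

```text
(no output)
```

View pics/o_pan.png

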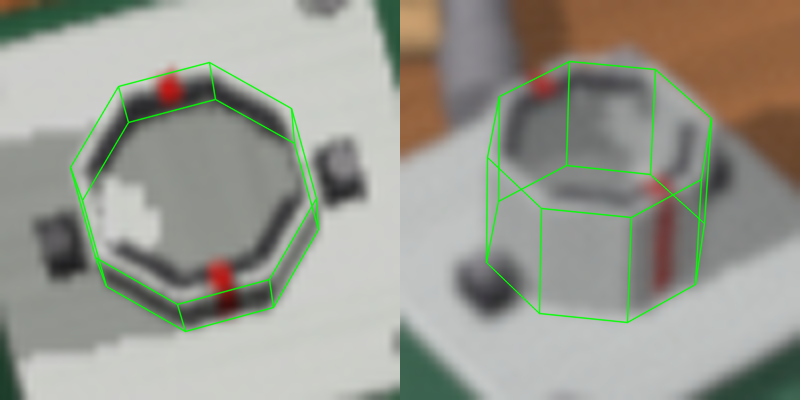

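View pics/o_yel.png

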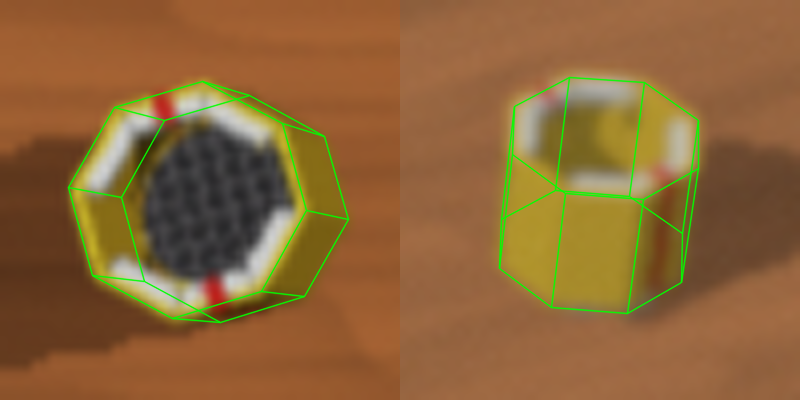

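View pics/o_blue.png

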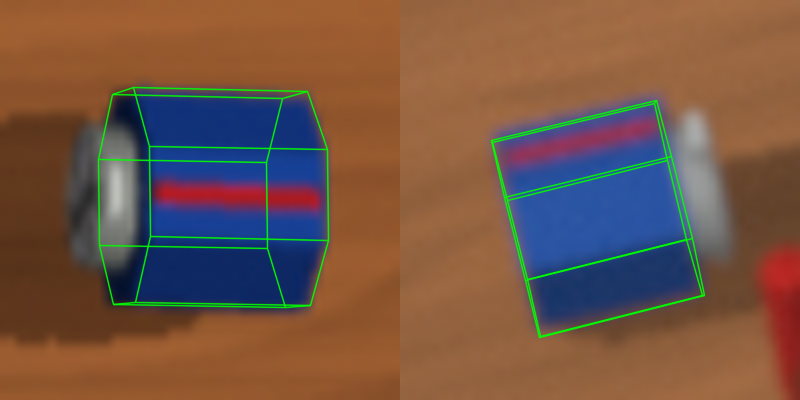

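```bash
cat > plan.py <<'E'
from h import *
GO=.026
PAN=np.array([.620,.030,.130]);PY=np.radians(14.5)
BL=pose_ly(.4497,-.3235,np.radians(-93))
YL=np.array([.4615,.288,.039]);YY=np.radians(16)
def frame(d,y):
    d=d/np.linalg.norm(d);y=y/np.linalg.norm(y);return np.c_[np.cross(y,d),y,d]
def toolrel(al,fl):  # tool rot in object frame
    d=np.array([-np.cos(al),0,-np.sin(al)]); return frame(d,np.array([0,fl,0.]))
def tcp(Rt,g,go=GO): return g+Rt[:,2]*go
def q(Rt): return R.from_matrix(Rt).as_quat()
def up(x,y,z,yaw): return pose_up(x,y,yaw,z)
def down(jaw): # tool down, jaw axis at yaw
    return frame(np.array([0,0,-1.]),np.array([np.cos(jaw),np.sin(jaw),0]))
E
python3 - <<'E'
from plan import *
from rig import *
c=cam(read_camera("top"))
print("pot",ray(c,(378,165),.1),"jar",ray(c,(149,160),.095),"ham",ray(c,(243,250),.03),ray(c,(322,273),.012))
for al in (20,30,45,60,70):
  for fl in (1,-1):
    T=toolrel(np.radians(al),fl)
    Rp=BL[0]@T; j=kinematics.solve_ik(tcp(Rp,BL[1]),q(Rp)); j2=kinematics.solve_ik(tcp(Rp,BL[1]+[0,0,.12]),q(Rp))
    print(al,fl,"pick",None if j is None else np.round(j,2),None if j2 is None else np.round(j2,2))
    for s in (90,-90):
      M=up(*PAN,PY+np.radians(s)); 
      o=[]
      for dz in (.027,.08):
        Rl=M[0]@T;k=kinematics.solve_ik(tcp(Rl,M[1]+[0,0,dz]),q(Rl));o.append(None if k is None else np.round(k,2))
      print("   ",s,*o)
E
```

```text
pot [ 0.6326511  -0.26760762  0.1       ] jar [0.6536418  0.27797577 0.095     ] ham [0.43829224 0.06069555 0.03      ] [ 0.37788733 -0.135639    0.012     ]
20 1 pick [-0.51  0.62 -0.15 -0.37 -1.    0.69] [-0.5   0.46 -0.06 -0.33 -1.22  0.59]
    90 [ 0.56  0.66 -0.59  1.17 -1.33 -1.26] [ 0.57  0.59 -0.56  1.15 -1.37 -1.17]
    -90 [-0.2   0.78  0.32 -1.05 -1.78 -2.54] [-0.2   0.72  0.35 -1.07 -1.83 -2.62]
20 -1 pick [-0.51  0.62 -0.15 -0.37 -1.   -2.45] [-0.5   0.46 -0.06 -0.33 -1.22 -2.55]
    90 [ 0.56  0.66 -0.59  1.17 -1.33  1.88] [ 0.57  0.59 -0.56  1.15 -1.37  1.97]
    -90 [-0.2   0.78  0.32 -1.05 -1.78  0.6 ] [-0.2   0.72  0.35 -1.07 -1.83  0.52]
30 1 pick [-0.58  0.67 -0.04 -0.49 -1.18  0.79] [-0.58  0.52  0.03 -0.46 -1.38  0.68]
    90 [ 0.55  0.6  -0.57  1.1  -1.2  -1.16] [ 0.56  0.53 -0.53  1.05 -1.25 -1.06]
    -90 [-0.15  0.72  0.28 -0.93 -1.67 -2.57] [-0.15  0.66  0.32 -0.94 -1.73 -2.64]
30 -1 pick [-0.58  0.67 -0.04 -0.49 -1.18 -2.35] [-0.58  0.52  0.03 -0.46 -1.38 -2.46]
    90 [ 0.55  0.6  -0.57  1.1  -1.2   1.98] [ 0.56  0.53 -0.53  1.05 -1.25  2.08]
    -90 [-0.
[... 892 characters left out ...]
3  0.25 -0.76 -1.83 -2.36]
    90 [ 0.48  0.47 -0.43  0.67 -0.91  2.44] [ 0.49  0.42 -0.36  0.61 -1.02  2.52]
    -90 [ 0.06  0.55  0.13 -0.53 -1.3   0.39] [ 0.06  0.5   0.18 -0.52 -1.39  0.33]
70 1 pick [-0.77  0.96  0.28 -0.82 -1.84  0.92] [-0.78  0.8   0.3  -0.86 -1.97  0.78]
    90 [ 0.44  0.46 -0.35  0.45 -0.89 -0.49] [ 0.44  0.4  -0.27  0.41 -1.   -0.43]
    -90 [ 0.14  0.51  0.05 -0.38 -1.18 -2.87] [ 0.14  0.46  0.11 -0.36 -1.27 -2.91]
70 -1 pick [-0.77  0.96  0.28 -0.82 -1.84 -2.22] [-0.78  0.8   0.3  -0.86 -1.97 -2.36]
    90 [ 0.44  0.46 -0.35  0.45 -0.89  2.65] [ 0.44  0.4  -0.27  0.41 -1.    2.71]
    -90 [ 0.14  0.51  0.05 -0.38 -1.18  0.27] [ 0.14  0.46  0.11 -0.36 -1.27  0.23]
```

```bash
cat > s1.py <<'E'
from plan import *
from rig import *
T=toolrel(np.radians(45),1); Rp=BL[0]@T; Q=q(Rp)
t0=read_time()
ctrl.move_to(tcp(Rp,BL[1]+[0,0,.28]),Q)
print(read_time()-t0,read_position())
d=Rp[:,2]
ctrl.move_straight(tcp(Rp,BL[1]-d*.09),vel=.25)
C={n:read_camera(n) for n in("top","scene")}
from ov import crop
cv2.imwrite("pics/p1.png",np.hstack([crop(C["top"]["color"],397,243,40),crop(C["scene"]["color"],160,252,40)]))
print(read_time())
E
python3 s1.py
```

```text
3.175 [ 0.45112631 -0.30441433  0.29460336]
4.775
```

View pics/p1.png

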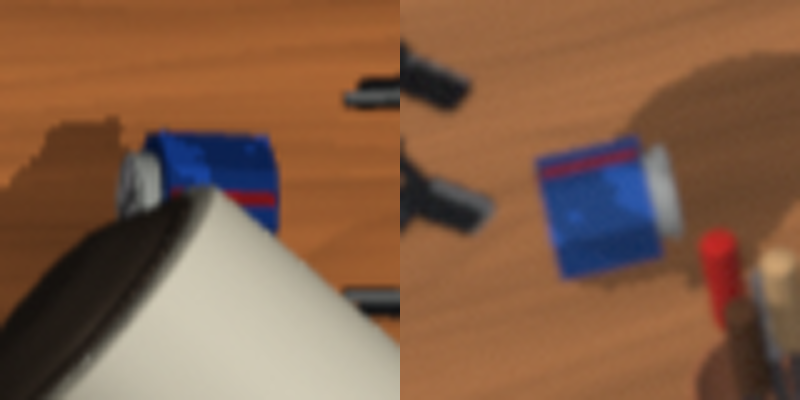

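Fingers (rows 98 and 298 of the crop) straddle the blue section; I'll close in, grip and lift.

```bash
cat > s2.py <<'E'
from plan import *
from rig import *
T=toolrel(np.radians(45),1); Rp=BL[0]@T
ctrl.move_straight(tcp(Rp,BL[1]),vel=.12)
print("F",read_contact_force())
claw.gripper_to(.05,60)
print("w",read_grip_width(),read_contact_force(),read_time())
ctrl.move_straight(tcp(Rp,BL[1]+[0,0,.25]),vel=.25)
print(read_grip_width(),read_contact_force(),read_time())
T2=up(*PAN,PY+np.pi/2)
Rl=T2[0]@T
ctrl.move_to(tcp(Rl,T2[1]+[0,0,.027+.04]),q(Rl))
print(read_time(),read_position()-tcp(Rl,T2[1]+[0,0,.067]))
C={n:read_camera(n) for n in("top","scene")}
np.save("pics/C.npy",C,allow_pickle=True)
from ov import crop,wire
ims=[]
for n,(u,v) in {"top":(254,172),"scene":(310,225)}.items():
    im=crop(C[n]["color"],u,v,32);wire(im,cam(C[n]),prism(-.027,.027)@T2[0].T+T2[1]+[0,0,.067],(0,255,0),u,v,32);ims.append(im)
    ims.append(crop(C[n]["color"],u,v,32))
cv2.imwrite("pics/p2.png",np.hstack(ims[::2]))
cv2.imwrite("pics/p2b.png",np.hstack(ims[1::2]))
E
python3 s2.py
```

```text
F [-0.16333401 -0.48980763 -0.59263888]
w 0.06524928892546121 [-0.30803445 -2.3678683   3.9980778 ] 5.9917
0.06526694831977739 [ 0.18821754 -0.33649567 -2.30566997] 7.1417
8.6 [-0.00031618 -0.00125025 -0.00035094]
```

View pics/p2.png

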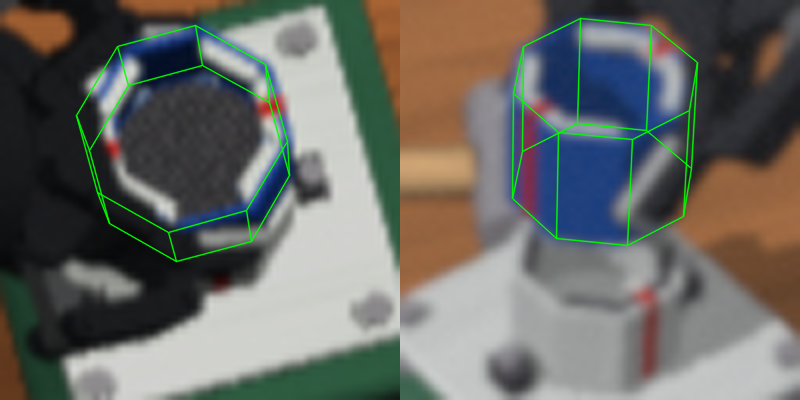

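View pics/p2b.png

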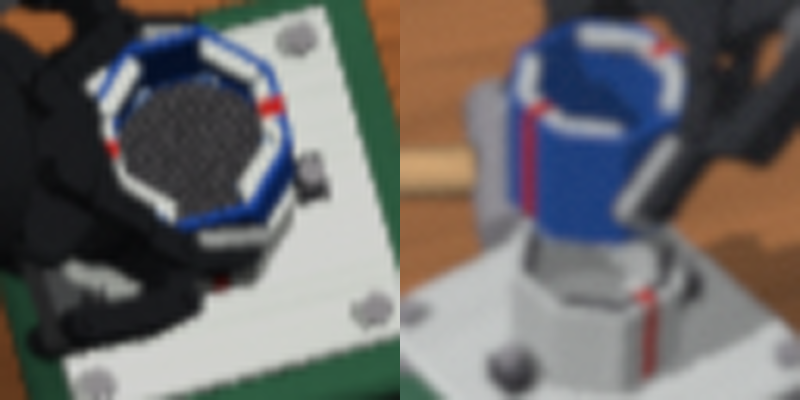

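```bash
cat > m3.py <<'E'
from plan import *
C=np.load("pics/C.npy",allow_pickle=True).item()
def tri(pt,ps,h=32,S=400,ct=(254,172),cs=(310,225)):
    k=S/(2*h);A=[];b=[]
    for n,p,c in(("top",pt,ct),("scene",ps,cs)):
        K,e,Am=cam(C[n]);uv=(np.array(p)+.5)/k-.5+np.array(c)-h
        d=Am@np.linalg.solve(K,[*uv,1]);d/=np.linalg.norm(d);P=np.eye(3)-np.outer(d,d);A.append(P);b.append(P@e)
    A=np.vstack(A);b=np.hstack(b);x=np.linalg.lstsq(A,b,rcond=None)[0];return x,np.linalg.norm(A@x-b)
if __name__=="__main__":
    a,ra=tri((113,148),(140,107));b,rb=tri((270,106),(262,48))
    print(a,ra,b,rb,(a+b)/2,np.linalg.norm(a-b),np.degrees(np.arctan2(*(a-b)[1::-1])))
    print("expected",PAN+[0,0,.027+.04+.027])
E
python3 m3.py
```

```text
[0.61041803 0.0323377  0.20553916] 0.03255251593950397 [0.63070089 0.02163843 0.24690004] 0.03343856866352706 [0.62055946 0.02698806 0.2262196 ] 0.047292604284483744 152.18821385627314
expected [0.62  0.03  0.224]
```

```bash
python3 - <<'E'
from m3 import *
a,ra=tri((113,148),(262,48));b,rb=tri((270,106),(140,107))
print(a,ra,b,rb,(a+b)/2,np.linalg.norm(a-b),np.degrees(np.arctan2(*(a-b)[1::-1])))
E
```

```text
[0.61370103 0.05442389 0.22536871] 0.0021754319999754907 [6.27014913e-01 2.26014307e-04 2.24832674e-01] 0.0002652211660467777 [0.62035797 0.02732495 0.22510069] 0.05581179711270263 103.80159971292696
```

```bash
cat > s3.py <<'E'
from plan import *
from rig import *
T=toolrel(np.radians(45),1); T2=up(*PAN,PY+np.pi/2); Rl=T2[0]@T
off=np.array([0.0003,.002,0])
f0=read_contact_force()
for dz in (.015,.010,.006,.003,.0):
    ctrl.move_straight(tcp(Rl,T2[1]+[0,0,.027+dz]+off),vel=.06)
    f=read_contact_force()-f0; e=read_position()-tcp(Rl,T2[1]+[0,0,.027+dz]+off)
    print(dz,f.round(1),(e*1e3).round(1),read_time())
    if np.linalg.norm(f)>10: break
C={n:read_camera(n) for n in("top","scene")}
np.save("pics/C.npy",C,allow_pickle=True)
from ov import crop
cv2.imwrite("pics/p3.png",np.hstack([crop(C["top"]["color"],254,172,32),crop(C["scene"]["color"],310,225,32)]))
E
python3 s3.py
```

```text
0.015 [-0.9  0.8  0.9] [-0.  -0.1 -0.3] 9.2667
0.01 [0.3 0.4 0.2] [-0.1 -0.1  0.1] 9.5167
0.006 [ 0.1 -0.6 -0.8] [-0.2  0.  -0.7] 9.7667
0.003 [-1.4  0.4  0.3] [-0.1 -0.  -0.4] 10.0167
0.0 [-1.4  0.8  6.9] [ 0.2 -0.2  1.1] 10.2667
```

View pics/p3.png

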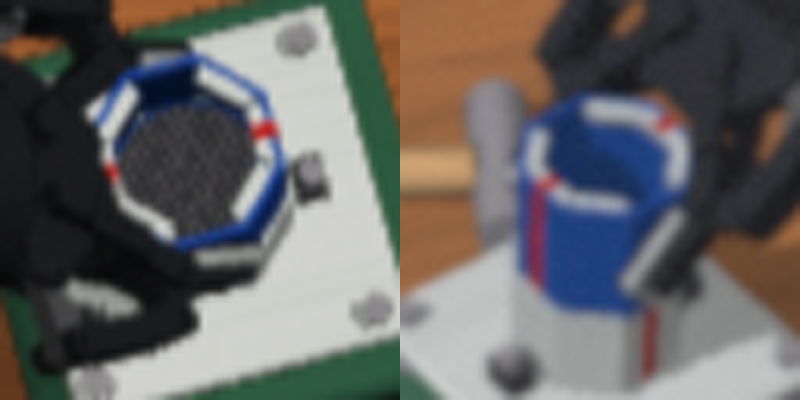

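```bash
cat > s4.py <<'E'
from plan import *
from rig import *
claw.gripper_to(.085)
T=toolrel(np.radians(45),1); T2=up(*PAN,PY+np.pi/2); Rl=T2[0]@T
p=read_position()
ctrl.move_straight(p-Rl[:,2]*.11,vel=.25)
print(read_time())
g=PAN+[0,0,.027+.008]
for a in range(0,360,45):
    o=[]
    for z,dr in ((.08,0),(0,0),(0,-50),(0,-97)):
        j=kinematics.solve_ik(tcp(down(PY+np.radians(a+dr)),g+[0,0,z]),q(down(PY+np.radians(a+dr))))
        o.append(None if j is None else np.round(j,2))
    print(a,o[0],o[1][5] if o[1] is not None else None,o[2] is not None and o[2][5],o[3])
    for k in (0,):
        o=[]
        for dr in (90,0):
          pass
print("now",read_q().round(2))
c=YL+[0,0,.008]
for a in range(0,360,45):
    j=kinematics.solve_ik(tcp(down(YY+np.radians(a)),c),q(down(YY+np.radians(a))));print("Y",a,None if j is None else np.round(j,2))
E
python3 s4.py
```

```text
11.3
0 [ 0.31  0.39 -0.02  0.   -1.16  3.09] 3.09 2.21 [ 0.31  0.45 -0.13  0.   -0.99  1.39]
45 [ 0.31  0.39 -0.02  0.   -1.16 -2.41] -2.41 3.0 [ 0.31  0.45 -0.13  0.   -0.99  2.18]
90 [ 0.31  0.39 -0.02  0.   -1.16 -1.63] -1.63 -2.5 [ 0.31  0.45 -0.13  0.   -0.99  2.96]
135 [ 0.31  0.39 -0.02  0.   -1.16 -0.84] -0.84 -1.71 [ 0.31  0.45 -0.13  0.   -0.99 -2.53]
180 [ 0.31  0.39 -0.02  0.   -1.16 -0.06] -0.06 -0.93 [ 0.31  0.45 -0.13  0.   -0.99 -1.75]
225 [ 0.31  0.39 -0.02  0.   -1.16  0.73] 0.73 -0.14 [ 0.31  0.45 -0.13  0.   -0.99 -0.96]
270 [ 0.31  0.39 -0.02  0.   -1.16  1.52] 1.52 0.64 [ 0.31  0.45 -0.13  0.   -0.99 -0.18]
315 [ 0.31  0.39 -0.02  0.   -1.16  2.3 ] 2.3 1.43 [ 0.31  0.45 -0.13  0.   -0.99  0.61]
now [ 0.68  0.46 -0.38  0.75 -1.23 -0.87]
Y 0 [ 0.86  0.5  -0.44  0.   -0.64  2.56]
Y 45 [ 0.86  0.5  -0.44  0.   -0.64 -2.93]
Y 90 [ 0.86  0.5  -0.44 -0.   -0.64 -2.15]
Y 135 [ 0.86  0.5  -0.44  0.   -0.64 -1.36]
Y 180 [ 0.86  0.5  -0.44  0.   -0.64 -0.58]
Y 225 [ 0.86  0.5  -0.44  0.   -0.64  0.21]
Y 270 [ 0.86  0.5  -0.44  0.   -0.64  0.99]
Y 315 [ 0.86  0.5  -0.44  0.   -0.64  1.78]
```

```bash
cat > s5.py <<'E'
from plan import *
from rig import *
g=PAN+[0,0,.027+.008]
Rd=down(PY+np.pi)
ctrl.move_to(tcp(Rd,g+[0,0,.085]),q(Rd))
ctrl.move_straight(tcp(Rd,g),vel=.12)
print("at",read_time(),read_contact_force().round(1),((read_position()-tcp(Rd,g))*1e3).round(1))
claw.gripper_to(.05,60)
print("w",read_grip_width(),read_contact_force().round(1),read_moment().round(2))
ctrl.move_straight(tcp(Rd,g-[0,0,.001]),vel=.05)
print(read_contact_force().round(1),read_moment().round(2))
q0=np.array(read_q())
for a in (20,40,60,75,84,90,93):
    j=q0.copy(); j[5]-=np.radians(a); ctrl.movej(list(j))
    f,m=read_contact_force(),read_moment()
    print(a,read_time(),f.round(1),m.round(2),np.degrees(read_q()[5]-q0[5]).round(1))
    if abs(m[2])>4 or np.linalg.norm(f)>45: print("stop");break
C={n:read_camera(n) for n in("top","scene")}
np.save("pics/C.npy",C,allow_pickle=True)
from ov import crop
cv2.imwrite("pics/p4.png",np.hstack([crop(C["top"]["color"],254,172,32),crop(C["scene"]["color"],310,225,32)]))
E
python3 s5.py
```

```text
at 12.95 [-0.9  0.9  0.9] [0.5 0.4 0.6]
w 0.06543748814895188 [1.  0.5 4.2] [ 0.22  0.11 -0.02]
[-1.5  2.   7.9] [ 0.42  0.69 -0.11]
20 13.9333 [-1.1  0.4  1.3] [-0.01  0.34 -0.06] -19.8
40 14.3583 [ 0.3 -0.8  1.8] [-0.21  0.17 -0.01] -39.8
60 14.7833 [-1.2 -0.6  1.6] [-0.3   0.41 -0.04] -59.8
75 15.1417 [-1.7  1.5  3.2] [-0.07  0.73 -0.07] -74.7
84 15.4167 [-3.8 -0.6  3.2] [ 0.05  0.9  -0.07] -83.7
90 15.6667 [-2.4  0.5  4.9] [ 0.17  1.15 -0.11] -89.7
93 15.9167 [-4.7  0.4  4.2] [-0.14  1.17  0.69] -92.7
```

View pics/p4.png

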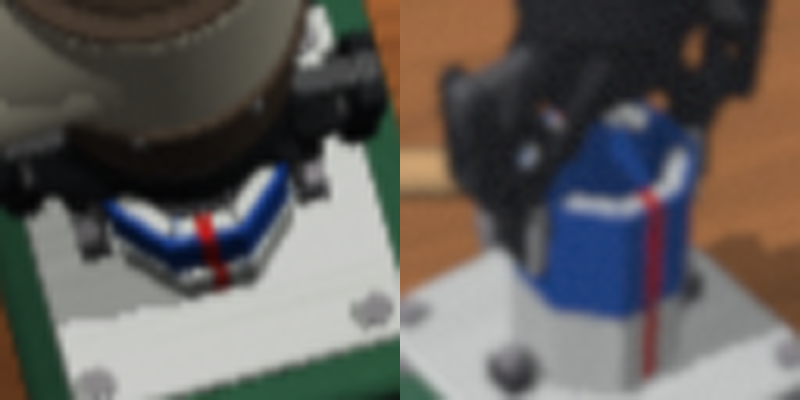

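```bash
cat > s6.py <<'E'
from plan import *
from rig import *
claw.gripper_to(.085)
p=read_position()
ctrl.move_straight(p+[0,0,.11],vel=.25)
print(read_time())
g=YL+[0,0,.006]; Rd=down(YY+np.pi)
ctrl.move_to(tcp(Rd,g+[0,0,.12]),q(Rd))
C={n:read_camera(n) for n in("top","scene")}
np.save("pics/C.npy",C,allow_pickle=True)
from ov import crop,wire
ims=[]
B=up(*PAN,PY)
for n,(u,v) in {"top":(254,172),"scene":(310,225)}.items():
    im=crop(C[n]["color"],u,v,25);ims.append(im.copy());wire(im,cam(C[n]),prism(-.027,.027)@B[0].T+B[1]+[0,0,.027],(0,255,0),u,v,25);ims.append(im)
cv2.imwrite("pics/p5.png",np.hstack(ims[1::2]));cv2.imwrite("pics/p5b.png",np.hstack(ims[::2]))
cv2.imwrite("pics/p5c.png",np.hstack([crop(C["top"]["color"],149,242,40),crop(C["scene"]["color"],369,195,40)]))
print(read_time())
E
python3 s6.py
```

```text
16.95
18.275
```

View pics/p5.png

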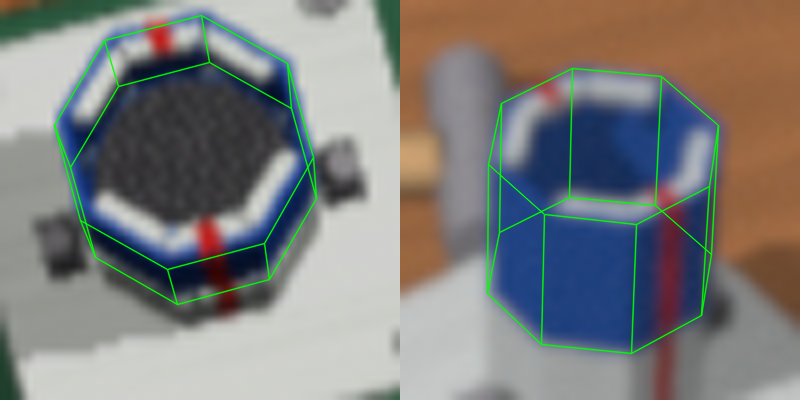

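View pics/p5b.png

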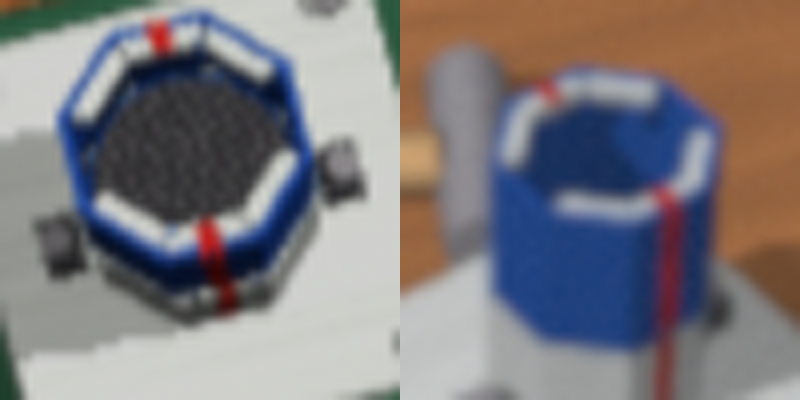

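View pics/p5c.png

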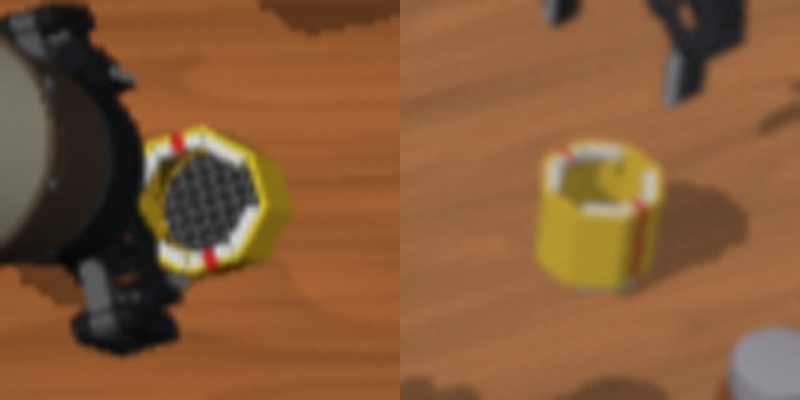

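```bash
cat > s7.py <<'E'
from plan import *
from rig import *
g=YL+[0,0,.006]; Rd=down(YY+np.pi)
ctrl.move_straight(tcp(Rd,g),vel=.15)
print("F",read_contact_force().round(1))
claw.gripper_to(.05,60)
print("w",read_grip_width(),read_contact_force().round(1))
ctrl.move_straight(tcp(Rd,g+[0,0,.22]),vel=.3)
Ri=down(PY+np.pi*1.5); h=PAN+[0,0,.081+.006]
ctrl.move_to(tcp(Ri,h+[0,0,.035]),q(Ri)); ctrl.hold(.3)
print(read_time(),((read_position()-tcp(Ri,h+[0,0,.035]))*1e3).round(1),read_q().round(2),read_grip_width())
C={n:read_camera(n) for n in("top","scene")}
np.save("pics/C.npy",C,allow_pickle=True)
from ov import crop,wire
ims=[]
B=up(*PAN,PY)
for n,(u,v) in {"top":(254,165),"scene":(310,205)}.items():
    im=crop(C[n]["color"],u,v,32);ims.append(im.copy());wire(im,cam(C[n]),prism(-.027,.027)@B[0].T+B[1]+[0,0,.081+.035],(0,255,0),u,v,32);ims.append(im)
cv2.imwrite("pics/p6.png",np.hstack(ims[1::2]));cv2.imwrite("pics/p6b.png",np.hstack(ims[::2]))
E
python3 s7.py
```

```text
F [0.  0.2 0.5]
w 0.06546674036769695 [-1.9  0.1  6.5]
22.5417 [-0.   0.3  0.1] [ 0.31  0.38 -0.01 -0.   -1.18  1.52] 0.06563626394586942
```

View pics/p6.png

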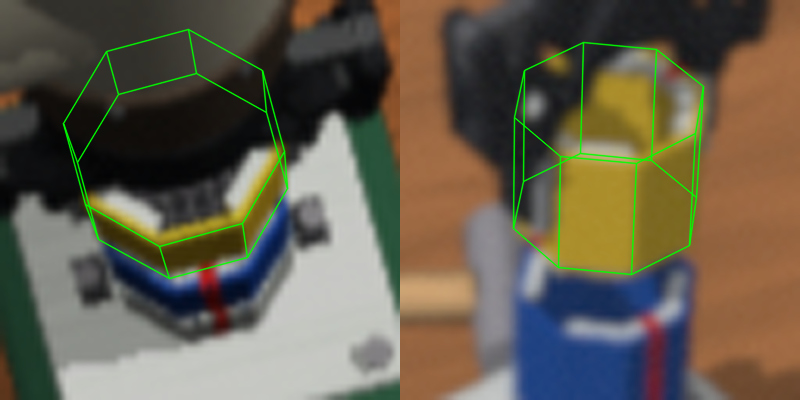

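View pics/p6b.png

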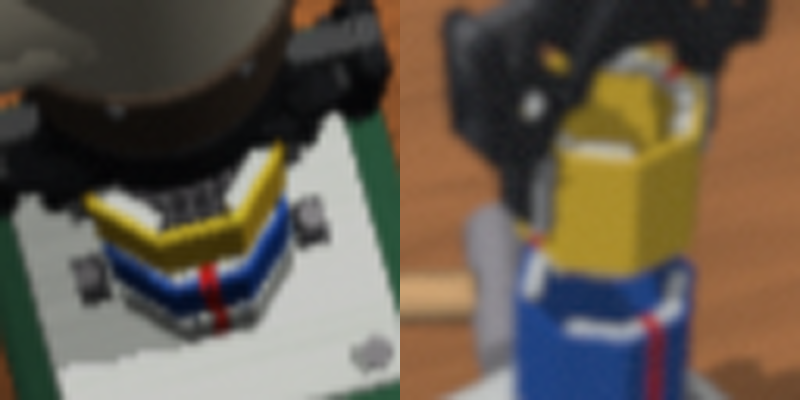

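Yellow matches the predicted wireframe within about a millimetre, with its stripes square to the blue's; I'll lower it while watching the force.

```bash
cat > s8.py <<'E'
from plan import *
from rig import *
Ri=down(PY+np.pi*1.5); h=PAN+[0,0,.081+.006]
f0=read_contact_force()
for dz in (.015,.010,.006,.003,.0,-.001):
    P=tcp(Ri,h+[0,0,dz]);ctrl.move_straight(P,vel=.06)
    f=read_contact_force()-f0
    print(dz,f.round(1),((read_position()-P)*1e3).round(1),read_time())
    if np.linalg.norm(f)>12: print("stop");break
C={n:read_camera(n) for n in("top","scene")}
from ov import crop
cv2.imwrite("pics/p7.png",np.hstack([crop(C["top"]["color"],254,165,32),crop(C["scene"]["color"],310,215,32)]))
E
python3 s8.py
```

```text
0.015 [ 0.9 -0.2  0. ] [-0.2 -0.1 -0.6] 23.125
0.01 [-0.5 -1.4 -0.2] [-0.2 -0.  -0.3] 23.375
0.006 [ 0.7 -1.2 -0.2] [-0.2 -0.  -0.3] 23.625
0.003 [0.2 1.2 0.4] [-0.1 -0.  -0.3] 23.875
0.0 [-0.8 -1.   5.9] [0.8 0.  1.3] 24.125
-0.001 [-1.3  0.3  9.8] [0.9 0.  2.3] 24.375
```

View pics/p7.png

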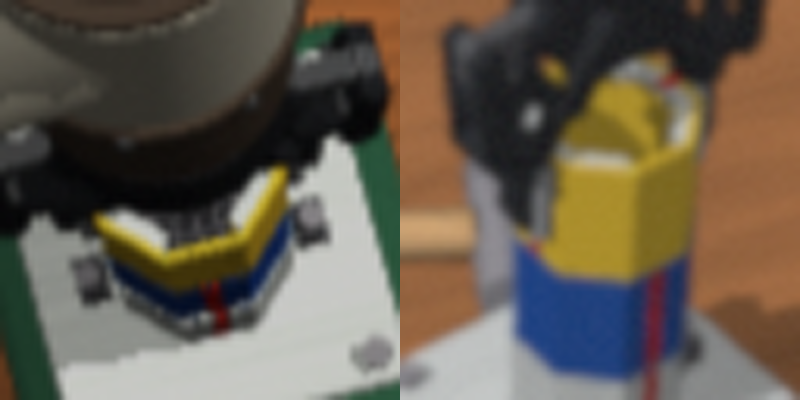

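It sank fully and sits flush. Twisting now.

```bash
cat > s9.py <<'E'
from plan import *
from rig import *
q0=np.array(read_q())
for a in (20,40,60,75,84,90,93,95):
    j=q0.copy(); j[5]-=np.radians(a); ctrl.movej(list(j))
    f,m=read_contact_force(),read_moment()
    print(a,read_time(),f.round(1),m.round(2),np.degrees(read_q()[5]-q0[5]).round(1))
    if abs(m[2])>.6 or np.linalg.norm(f)>45: print("stop");break
claw.gripper_to(.085)
ctrl.move_straight(read_position()+[0,0,.10],vel=.25)
ctrl.move_to(np.array([.40,.32,.34]),q(down(YY+np.pi)))
print(read_time())
C={n:read_camera(n) for n in("top","scene")}
np.save("pics/C.npy",C,allow_pickle=True)
from ov import crop,wire
ims=[]
B=up(*PAN,PY)
for n,(u,v) in {"top":(254,165),"scene":(310,215)}.items():
    im=crop(C[n]["color"],u,v,32);ims.append(im.copy());wire(im,cam(C[n]),prism(-.027,.027)@B[0].T+B[1]+[0,0,.081],(0,255,0),u,v,32);ims.append(im)
cv2.imwrite("pics/p8.png",np.hstack(ims[1::2]));cv2.imwrite("pics/p8b.png",np.hstack(ims[::2]))
cv2.imwrite("pics/p8c.png",C["top"]["color"])
E
python3 s9.py
```

```text
20 24.9 [-0.3  0.4  1.2] [ 0.1   0.21 -0.01] -19.8
40 25.325 [-0.4 -0.4  1.2] [-0.18  0.24  0.04] -39.8
60 25.75 [-1.4 -0.8  1. ] [-0.2   0.2  -0.02] -59.8
75 26.1083 [-0.2 -0.   0.7] [-0.11  0.19 -0.05] -74.7
84 26.3833 [-0.2  0.2  0.6] [-0.01  0.19  0.01] -83.7
90 26.6333 [-0.2 -0.5  2.3] [ 0.01  0.13 -0.04] -89.7
93 26.8833 [0.5 1.1 1.3] [ 0.39  0.22 -0.06] -92.8
95 27.1333 [-0.4  1.7  1. ] [0.77 0.22 0.51] -94.8
29.4
```

View pics/p8.png

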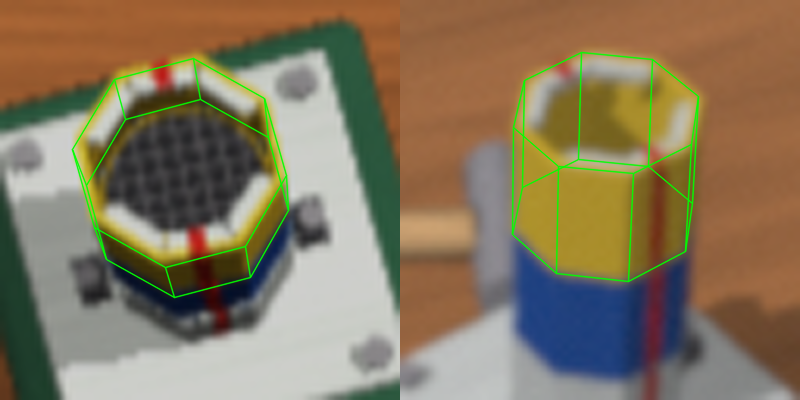

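View pics/p8b.png

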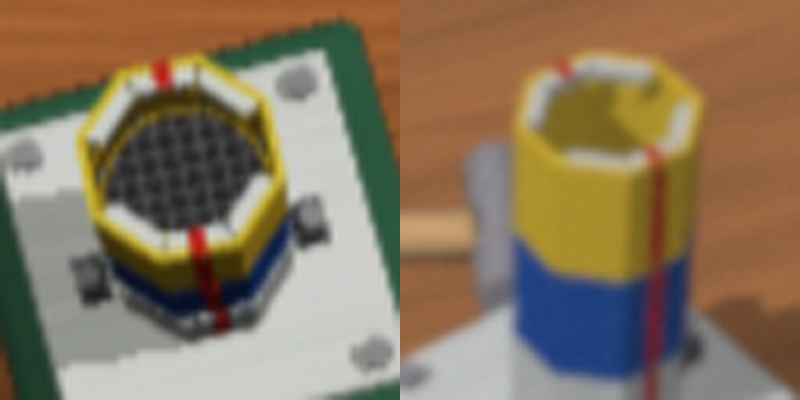

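View pics/p8c.png

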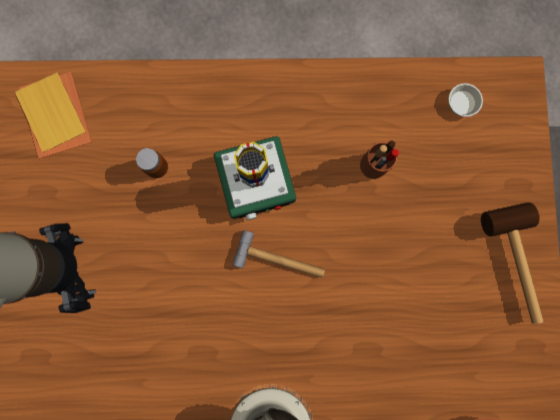

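The stack is upright and flush, the stripes run straight through all three parts, the bystanders are unmoved and the arm is clear. I'm handing it in.

```bash
python3 -c "
from rig import *
print(read_contact_force().round(1),read_time()); job.sign_off()"
```

```text
[0.3 0.2 1. ] 29.5
the job is handed in; nothing more can be done
```

The sieve is built on the shaker: blue section locked on the receiver pan, yellow locked on blue. I handed it in at 29.5 s of the 72 s allowed.

- **Blue:** I picked it up with the tool tilted 45° and stood it upright into the pan. Then I gripped it again from above and turned it clockwise to its stop, felt at about 93°.
- **Yellow:** I picked it up from above, pushed it down flush (about 10 N) and turned it clockwise to its stop, felt at about 95°.

**Last checks:**
- In both cameras the seated yellow section matches the position predicted for it to about 1 mm.
- Both joints look flush, and the red stripes of pan, blue and yellow run in one line.
- The hammer, jar and pot of files look unmoved in the final top picture.
- The gripper was open and well away from the stack, with about 1 N on the wrist.

One reading disagreed along the way. Before insertion, blue measured about 2.7 mm off the pan's axis, so I moved it 2 mm and it then went in cleanly. No check failed at the end.

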